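# Set the camera turntable to the marked line and clamp it

## Robot

A 7-joint arm with a two-finger parallel gripper is mounted at the origin on a cart in front of the work surface, level with it; the furniture and walls round the work are solid. World frame = base frame: x ahead of the robot, y to its left, z up, the work surface at z = 0. Lengths are in m, angles in rad, forces in N, time in s.
With the tool pointing down it reaches from about 0.4 to 0.875 m from the base axis. Payload 6.5 kg.
Tool frame: the origin (TCP) lies between the finger pads; the fingertips stand 25 mm ahead of it and the grasp point (between the pads) lies 6 mm ahead of it; z points along the fingers, y is the line along which they close (so a half turn about z gives the same grasp; the last joint's range is limited). The gripper opens to 88 mm and grips with 3 to 60 N. Pads are 18 mm wide; open, the fingers measure 123 mm over their backs; the gripper's body (75 mm by 187 mm) begins 45 mm behind the grasp point.
Start: joints at [1.197, 0.536, -0.004, 1.538, 0.003, 1.067, -0.071], TCP at [0.197, -0.619, 0.264] pointing down, gripper open.
Joint ranges: [-2.7, 2.7], [-0.37, 2.16], [-1.27, 1.26], [0.24, 2.4], [-1.31, 4.45], [0.19, 1.91], [-2.76, 2.76]. Speed limits (rad/s): [2.39, 2.39, 3.14, 3.14, 3.14, 3.14, 3.14].

## Interface

Orientations are given as a unit quaternion [x, y, z, w].
In Python, from bench import read_state, read_camera, calibration, finish_job gives the robot as it stands. The module is installed in compiled form; this text tells all that it offers.
- The arm moves only by the tool servo_tool, never from a script. Its argument "targets" is a list of rows, each a list of 3 entries, a list of its own where there are three numbers: the shift along the world's x, y, z each as a share of 250 mm, from -1 to 1, then the turn, a rotation vector about the world's x, y, z each as a share of 120 degrees, from -1 to 1, then the opening, from 0 (shut) to 1 (fully open). A call has 1 to 20 rows; each row is the pose to reach, as a shift and turn from the pose commanded when the call began; what a row does not reach only later rows make up. A row lasts 1/12 s, in which the tool goes at most 41.7 mm and 7.16 degrees, less where a joint would pass 70% of its speed; a pose out of reach is approached as far as the arm can. A call with a number of a shift or a turn outside -1 to 1 is refused whole. A call with a gripper value outside its range is refused whole. The fingers move at their own pace and stop on an object; "grip_force" is the grip in N (left out, the last holds). Time passes only in rows, so rows that repeat a pose let the fingers close. It gives the time, the measured TCP pose, the force, the opening and the grip force at its end, in the units of the state.
- read_state(): the state, without advancing time (a new reading comes with each control period).
- read_camera(name): name is "side" or "top" or "wrist"; returns the picture (400x640x3 uint8, red, green, blue); there is no depth.
- calibration(name): a dict with "fx", "fy", "cx", "cy" (pixels), "position" and "orientation" of the camera in the world. Camera axes: x right, y down, z forward; pixel columns grow to the right and rows downward; lengths in m; the calibration is good to about 2 mm. A picture is of the moment at which its call begins: read the wrist's pose just before it. calibration takes no time and is no camera call; for the wrist camera it gives the pose at the moment of the call.
- finish_job(): hands the job in; it is judged then, once.
The state is a dict: "time_s": time; "joints": joint angles; "qd": joint speeds; "effort": joint torques, N m; "eef_pos": TCP position; "eef_rot": TCP orientation; "contact_force": force on the tool from outside, world axes, zero at the start; "torque": the same for the moment, N m; "gripper_width": finger opening in m; "finger_force": force on a finger pad.
Only numpy, scipy, OpenCV 4.12 (cv2) and the standard library are available. Lean on these libraries where they do the work, as an engineer would, in place of code of your own. Each camera call takes 0.05 s, during which the arm holds its last target. There are 200 camera calls.

## Task

The camera turntable on the bench is clamped and must be set to its next calibration angle. Push the orange clamp lever over to release it, push the table round by its blue knob until the white index line on the table meets the white line on the red marker clip, then push the clamp lever all the way back so that the table is clamped there. Use only light fingertip pushes on the lever and the knob: grip and lift nothing, keep off the camera, do not shift the red clip, and leave the loose things lying where they are.

Things in the scene. Friction and masses are not known exactly. Their poses are not given: they have to be found in the camera images.
- stage: Fixed base of the turntable: dark plate 206 x 206 x 14 mm, on it a silver round housing 196 mm across, top 37 mm above the bench, with black lines every 5 degrees. Origin: centre of the underside, on the bench and on the table's axis; z up. The clamp boss (42 mm wide, 36 mm high) reaches 142 mm from the axis on its own -y side; its own -x side roughly faces the robot.
- table_centre (a point): Point on the table's vertical turning axis, at the height of the table's top face (44 mm above the bench).
- table (a joint): Angle of the black round table (162 mm across, top 44 mm above the bench) that carries the camera, rad; grows counter-clockwise from above, 0 when its index line points to the base's own -x; stops at -1.6 and +1.6. Free, it takes about 0.12 Nm (2 N at the knob) and stays where it is left. Clamped, a brake holds it against about 15 N at the knob: do not force it.
- index_mark (a point): Outer end of the white index line on the table's top face, 82 mm from the axis, 44 mm above the bench. It turns with the table. The line is 2 mm wide and 21 mm long and has a small white diamond at its inner end.
- target_line (a point): Inner end of the 2 mm wide white line on the red clip (11 mm wide, 18 mm long, top 41 mm above the bench) on the degree ring, 82 mm from the axis, given at 44 mm height: it coincides with the index mark when the lines meet. At the start the clip is always counter-clockwise of the index line, seen from above. Friction holds it; it must not be moved.
- turn_knob (a point): Middle of the blue turning knob that stands upright on the table, 66 mm from the axis, 61 mm above the bench. Round, 20 mm in diameter (16 mm at its foot), 47 to 74 mm above the bench. It stands 90 degrees clockwise of the index line seen from above and turns with it. The camera's cradle reaches 33 mm from the camera's centre line, which leaves 23 mm to the knob.
- clamp_lever (a joint): Angle of the clamp lever about its upright pivot, rad; 0 = clamped, 1.2 = fully released, with stops at both; grows counter-clockwise from above. Its cam squeezes a brake pad against the table: the brake bites below about 0.65, above that the table is free. It takes 1 to 3 N at its grip and stays where it is left.
- lever_grip (a point): Middle of the orange upright grip at the end of the clamp lever: round, 21 mm in diameter, from 33 to 69 mm above the bench (this point 52 mm above it), 78 mm from the lever's pivot. A black bar (11 mm thick, 41 mm above the bench) joins it to the pivot.
- lever_pivot (a point): Point on the lever's vertical pivot axis, 52 mm above the bench; the black hub there is 28 mm across and 48 mm high.
- camera_pod: Black camera with red rings, 111 mm long, 46 mm wide, 42 mm high, screwed into a cradle in the middle of the table and turning with it; its underside is 49 mm and its top 91 mm above the bench. Origin: centre of its underside. Not to be touched.
- screwdriver: Loose screwdriver with yellow handle, 145 mm long, 20 mm thick, lying on the bench to the left of the turntable. Origin: centre of its underside. Bystander.
- loupe: Loose black eye loupe, 47 mm across, 36 mm high, standing on the bench to the left of the turntable. Origin: centre of its underside. Bystander.
- motor: Loose small brushless motor with wires, 29 x 70 mm, 32 mm high, standing on the bench to the right of the turntable. Origin: centre of its underside. Bystander.

How it is judged:
On the way, in this order (a step that is already met when the one before it is completed fails the run):
1. the clamp lever is pushed over and the table is free (value of joint clamp_lever above 0.65 rad), for 0.1 s.
2. the table is turned until its index line meets the line on the red clip (horizontal distance between index_mark and target_line below 0.0035 m), for 0.2 s.
At the end, for the whole second after the job is handed in: The index mark is within 3.5 mm (about 2.5 degrees) of the line on the red clip, the table is still, and the clamp lever is back within 0.15 rad of its clamped stop (horizontal distance between index_mark and target_line below 0.0035 m and value of joint clamp_lever below 0.15 rad and not (velocity of joint table above 0.05 rad/s) and not (velocity of joint table below -0.05 rad/s)); the robot touches nothing.
It fails at once if the camera is touched or pushed (contact force between any of the fingers, the arm and camera_pod above 1 N).
It fails at once if the knob, the lever or the turntable is gripped hard or forced (over 30 N) (contact force between any of the fingers, the arm and stage above 30 N).
It fails at once if the red clip is shifted on its ring by more than 3 mm (distance of target_line from where it was at the start of the episode above 0.003 m).
It fails at once if a loose thing is picked up or shifted by more than 20 mm (distance of any of screwdriver, loupe, motor from where it was at the start of the episode above 0.02 m).
It also fails if it takes over 64 s, if anything falls off the work surface, if the arm or the gripper's body presses on something with over 40 N, if the wrist force passes 120 N, or if a joint passes its speed limit or range.

## Working session

There is one attempt and no reset: what is moved stays moved. The work goes in short steps, Python scripts to look and compute and a tool call to move; the robot and the scene stay as the last step left them, time stands still between calls to the robot, and variables do not carry over. Pictures are saved under pics/ and viewed, at most 10 in all, crops included, and the job is handed in when it is done.

Besides the shell and the picture viewer there is one more tool, called after "Call:" as a command line: name --argument value ..., lists and objects as JSON in quotes. servo_tool: Moves the arm, as the interface text tells. Its arguments: {"type":"object","properties":{"targets":{"type":"array","items":{"type":"array"}},"grip_force":{"type":"number"}},"required":["targets"]}

```bash
mkdir -p pics; cat > h.py <<'E'
import numpy as np, cv2
from bench import *
from scipy.spatial.transform import Rotation as R
def ray(c,u,v):
    d=R.from_quat(c["orientation"]).apply([(u-c["cx"])/c["fx"],(v-c["cy"])/c["fy"],1.]); return np.array(c["position"]),d
def onz(c,u,v,z):
    p,d=ray(c,u,v); return p+d*(z-p[2])/d[2]
def proj(c,P):
    q=R.from_quat(c["orientation"]).inv().apply(np.array(P)-c["position"]); return c["fx"]*q[0]/q[2]+c["cx"],c["fy"]*q[1]/q[2]+c["cy"]
def snap(n,f):
    c=calibration(n); im=read_camera(n); cv2.imwrite(f"pics/{f}.png",im[:,:,::-1]); return c,im
E
python3 - <<'E'
from h import *
for n in("top","side"):
    c,im=snap(n,n+"0"); print(n,c)
s=read_state(); print(s["time_s"],s["eef_pos"],s["eef_rot"],s["gripper_width"])
E
```

```text
top {'fx': 369.3924063211706, 'fy': 369.3924063211706, 'cx': 329.33659793895526, 'cy': 198.31586042072593, 'position': array([ 0.46897882, -0.03763698,  0.91632558]), 'orientation': array([ 0.70800512, -0.70587589,  0.01313141, -0.0171911 ])}
side {'fx': 414.90899763223666, 'fy': 414.90899763223666, 'cx': 317.521075226679, 'cy': 197.05003166218864, 'position': array([0.39654528, 0.40063346, 0.92507872]), 'orientation': array([-0.12135317,  0.96214313, -0.24200231,  0.0314466 ])}
0.1 [ 0.19674509 -0.61898294  0.26293804] [ 9.88178366e-01  1.53306639e-01 -1.78759072e-04 -7.47601190e-04] 0.08829454048706403
```

View pics/top0.png

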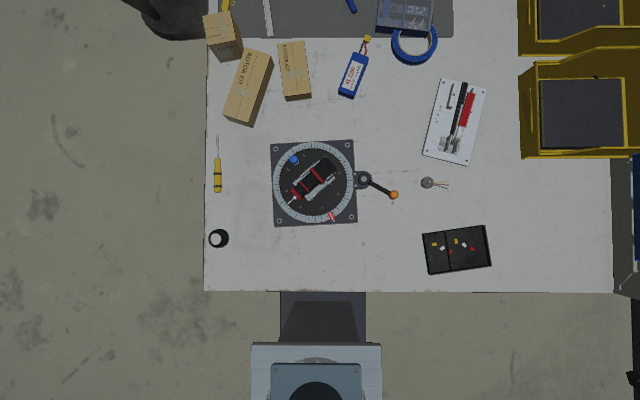

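View pics/side0.png

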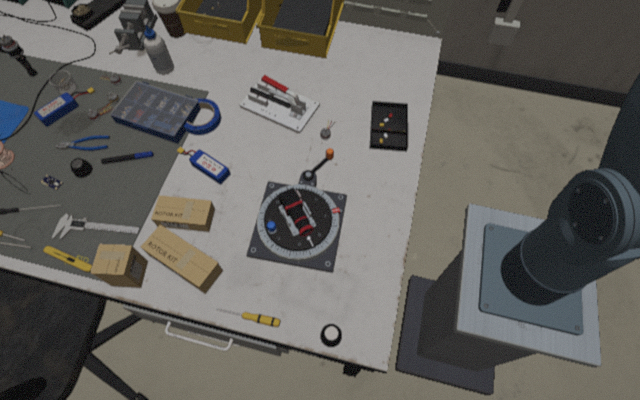

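The pictures agree. In the top view the stage centre is at about (314,182), knob (294,159), grip (394,195), pivot (364,180), clip (332,216) and index near (294,203). So the table needs to go counter-clockwise, with the knob moving from upper left to lower left.

```bash
cat >> h.py <<'E'
def blob(im,lo,hi,box,amin=4):
    h=cv2.cvtColor(im,cv2.COLOR_RGB2HSV); m=cv2.inRange(h,np.array(lo),np.array(hi)); k=np.zeros_like(m); x0,y0,x1,y1=box; k[y0:y1,x0:x1]=m[y0:y1,x0:x1]
    n,l,s,c=cv2.connectedComponentsWithStats(k); return [(np.round(c[i],1),s[i][4]) for i in range(1,n) if s[i][4]>=amin]
E
python3 - <<'E'
from h import *
for n,b in(("top",(265,135,410,235)),("side",(245,140,350,275))):
    im=cv2.imread(f"pics/{n}0.png")[:,:,::-1].copy(); c=calibration(n)
    for nm,lo,hi,z in(("knob",(100,120,60),(125,255,255),.07),("grip",(8,150,120),(18,255,255),.067),("red",(0,150,90),(6,255,255),.041),("white",(0,0,200),(180,40,255),.044)):
        for p,a in blob(im,lo,hi,b): print(n,nm,p,a,onz(c,*p,z).round(4))
    x0,y0,x1,y1=b; cv2.imwrite(f"pics/{n}0c.png",cv2.resize(im[y0:y1,x0:x1,::-1],None,fx=5,fy=5,interpolation=cv2.INTER_CUBIC)) if n=="top" else 0
E
```

```text
top knob [293.3 159.1] 63 [0.5955 0.0506 0.07  ]
top grip [393.9 194.1] 43 [ 0.5156 -0.1812  0.067 ]
top red [332.2 215.4] 9 [ 0.4661 -0.0395  0.041 ]
top red [329.8 217.2] 8 [ 0.4618 -0.0338  0.041 ]
side knob [271.  225.5] 72 [0.5959 0.0526 0.07  ]
side grip [329.4 151.1] 25 [ 0.5164 -0.179   0.067 ]
```

View pics/top0c.png

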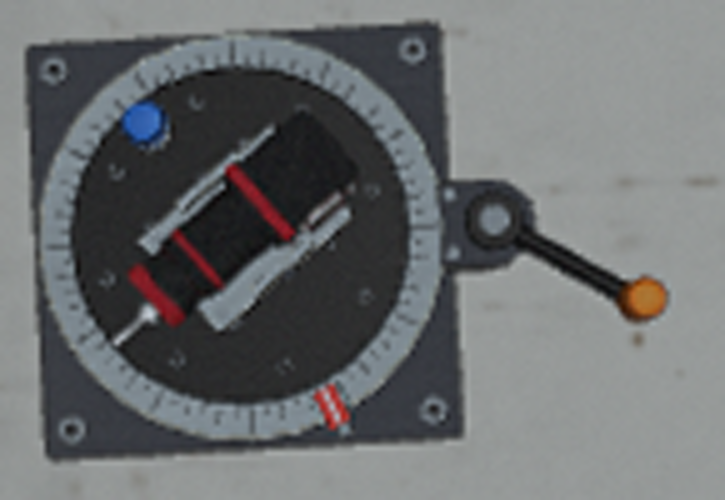

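The crop shows the housing centred on crop (241,238), index outer end (115,345), clip line from about (325,390) to (340,425), and hub (493,220).

```bash
python3 - <<'E'
from h import *
c=calibration("top"); f=lambda x,y,z:onz(c,265+(x+.5)/5-.5,135+(y+.5)/5-.5,z)[:2]
C=(f(241,238,.037)+f(241.5,236.5,.044))/2
P=f(493,220,.048)
print("C",C,"pivot",P,np.linalg.norm(P-C))
ang=lambda v:np.degrees(np.arctan2(v[1],v[0]))
for n,p in(("idx",f(115,345,.044)),("idxin",f(150,312,.044)),("knob",np.array([.5957,.0516])),("clipmid",f(332,406,.041)),("grip",np.array([.516,-.180]))):
    print(n,p,"r",np.linalg.norm(p-C),"ang",ang(p-C),"rP",np.linalg.norm(p-P),"angP",ang(p-P))
E
```

```text
C [0.54516109 0.00678399] pivot [ 0.5529781  -0.11226536] 0.11930571300509282
idx [0.49361783 0.06604983] r 0.07854392350311416 ang 131.01334936664193 rP 0.1879360263800882 angP 108.41235325458257
idxin [0.50928287 0.04960619] r 0.05586580306913173 ang 129.9576747200867 rP 0.16766536028258544 angP 105.10624829328393
knob [0.5957 0.0516] r 0.06754743586214321 ang 41.56540861662454 rP 0.1693428950857657 angP 75.38750310596762
clipmid [ 0.46512247 -0.03661851] r 0.09104920471731545 ang -151.5303751548533 rP 0.11593557714517465 angP 139.27036958033216
grip [ 0.516 -0.18 ] r 0.1890466300464342 ang -98.87349997131392 rP 0.0771709906583842 angP -118.63127468631886
```

Heights, radii and angles fit the given sizes: index at about 131°, clip at about 208.5°, lever at −118.6°. Now I'll close the fingers and go beside the lever.

Call:
servo_tool --targets '[[[0.55, 0.88, -0.1], [0, 0, -0.15], 0], [[0.55, 0.88, -0.1], [0, 0, -0.15], 0], [[0.55, 0.88, -0.1], [0, 0, -0.15], 0], [[0.55, 0.88, -0.1], [0, 0, -0.15], 0], [[0.55, 0.88, -0.1], [0, 0, -0.15], 0], [[0.55, 0.88, -0.1], [0, 0, -0.15], 0], [[0.55, 0.88, -0.1], [0, 0, -0.15], 0], [[0.55, 0.88, -0.1], [0, 0, -0.15], 0], [[0.55, 0.88, -0.1], [0, 0, -0.15], 0]]' --grip_force 10

```text
time_s: 0.85
eef_pos: [0.3343, -0.3995, 0.2387]
eef_rot: [1.0, -0.003, -0.0, 0.0]
contact_force: [0.1, -0.9, 0.2]
gripper_width: 0.0303
finger_force: 0.0
```

Call:
servo_tool --targets '[[[0.52, 0.88, -0.3], [0, 0, 0], 0], [[0.52, 0.88, -0.3], [0, 0, 0], 0], [[0.52, 0.88, -0.3], [0, 0, 0], 0], [[0.52, 0.88, -0.3], [0, 0, 0], 0], [[0.52, 0.88, -0.3], [0, 0, 0], 0], [[0.52, 0.88, -0.3], [0, 0, 0], 0], [[0.52, 0.88, -0.3], [0, 0, 0], 0], [[0.52, 0.88, -0.3], [0, 0, 0], 0], [[0.52, 0.88, -0.3], [0, 0, 0], 0]]'

```text
time_s: 1.6
eef_pos: [0.4643, -0.181, 0.1634]
eef_rot: [1.0, -0.004, -0.0, 0.0]
contact_force: [-0.1, -0.6, -0.3]
gripper_width: 0.0004
finger_force: 0.0
```

```bash
python3 - <<'E'
from h import *
c,im=snap("wrist","w1"); s=read_state(); print(s["eef_pos"],s["gripper_width"],c["position"])
for nm,lo,hi,z in(("grip",(8,150,100),(18,255,255),.067),("knob",(100,120,60),(125,255,255),.07)):
    for p,a in blob(im,lo,hi,(0,0,640,400),60): print(nm,p,a,onz(c,*p,z).round(4))
E
```

```text
[ 0.46386095 -0.18203393  0.16375683] 0.0006298271507970337 [ 0.54351798 -0.18040371  0.28523627]
grip [318.7 142.5] 333 [ 0.5164 -0.1794  0.067 ]
knob [ 7.7 35.3] 418 [0.591 0.032 0.07 ]
```

View pics/w1.png

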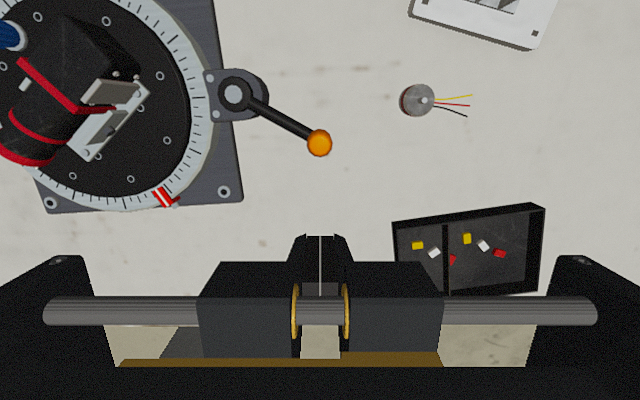

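The grip is confirmed at (0.516, −0.180) from the wrist view (pixel 319,143), and the closed fingers are directly in front of it. Descending, then pushing along the arc.

Call:
servo_tool --targets '[[[0, 0, -0.12], [0, 0, 0], 0], [[0, 0, -0.24], [0, 0, 0], 0], [[0, 0, -0.36], [0, 0, 0], 0], [[0, 0, -0.36], [0, 0, 0], 0], [[0, 0, -0.36], [0, 0, 0], 0], [[0.07, 0, -0.36], [0, 0, 0], 0], [[0.12, 0, -0.36], [0, 0, 0], 0], [[0.15, -0.01, -0.36], [0, 0, 0], 0], [[0.18, -0.02, -0.36], [0, 0, 0], 0], [[0.21, -0.028, -0.36], [0, 0, 0], 0], [[0.24, -0.034, -0.36], [0, 0, 0], 0]]'

```text
time_s: 2.57
eef_pos: [0.5245, -0.1894, 0.0745]
eef_rot: [1.0, -0.004, 0.0, 0.0]
contact_force: [-2.8, -1.7, -0.5]
gripper_width: 0.0008
finger_force: 1.1
```

Call:
servo_tool --targets '[[[0.03, 0, 0], [0, 0, 0], 0], [[0.06, 0.001, 0], [0, 0, 0], 0], [[0.09, 0.002, 0], [0, 0, 0], 0], [[0.12, 0.008, 0], [0, 0, 0], 0], [[0.15, 0.018, 0], [0, 0, 0], 0], [[0.18, 0.028, 0], [0, 0, 0], 0], [[0.21, 0.042, 0], [0, 0, 0], 0], [[0.225, 0.052, 0], [0, 0, 0], 0], [[0.225, 0.052, 0], [0, 0, 0], 0]]'

```text
time_s: 3.32
eef_pos: [0.5813, -0.1739, 0.0736]
eef_rot: [1.0, -0.003, -0.0, -0.0]
contact_force: [-0.6, 0.3, 0.1]
gripper_width: 0.0004
finger_force: 0.1
```

```bash
python3 - <<'E'
from h import *
P=np.array([.553,-.1123])
for n in("top","side"):
    c,im=snap(n,n+"1")
    for p,a in blob(im,(8,150,100),(18,255,255),(245,120,420,235)): q=onz(c,*p,.067)[:2]; print(n,p,a,q,np.linalg.norm(q-P),np.degrees(np.arctan2(*(q-P)[::-1]))+118.6)
E
```

```text
side [295.3 146.3] 7 [ 0.60282366 -0.17195339] 0.07772338302706393 68.46927825555687
```

The lever is at about 1.19 rad, so the table is released. Backing off, rising, and crossing above to behind the knob with the tool turned to the tangent.

Call:
servo_tool --targets '[[[-0.08, 0, 0], [0, 0, 0], 0], [[-0.08, 0, 0.15], [0, 0, 0], 0], [[-0.08, 0, 0.3], [0, 0, -0.05], 0], [[-0.08, 0, 0.36], [0, 0, -0.1], 0], [[0.19, 0.78, 0.36], [0, 0, -0.4], 0], [[0.19, 0.78, 0.36], [0, 0, -0.4], 0], [[0.19, 0.78, 0.36], [0, 0, -0.4], 0], [[0.19, 0.78, 0.36], [0, 0, -0.4], 0], [[0.19, 0.78, 0.36], [0, 0, -0.4], 0], [[0.19, 0.78, 0.36], [0, 0, -0.4], 0], [[0.19, 0.78, 0.36], [0, 0, -0.4], 0], [[0.19, 0.78, 0.36], [0, 0, -0.4], 0], [[0.19, 0.78, 0.36], [0, 0, -0.4], 0]]'

```text
time_s: 4.5
eef_pos: [0.6279, 0.0181, 0.1638]
eef_rot: [0.912, -0.41, 0.0, 0.0]
contact_force: [0.2, 0.5, -0.1]
gripper_width: 0.0002
finger_force: 0.0
```

```bash
python3 - <<'E'
from h import *
s=read_state(); print(s["joints"])
c,im=snap("wrist","w2"); print(s["eef_pos"])
for p,a in blob(im,(100,120,60),(125,255,255),(0,0,640,400),60): print("knob",p,a,onz(c,*p,.07).round(4))
E
```

```text
[-0.18316998  0.61659793  0.11635532  1.68054011 -0.08841574  0.84968377
 -2.4458933 ]
[0.6279071  0.01814715 0.16377766]
knob [257.3   7.7] 662 [ 0.7525 -0.0595  0.07  ]
```

View pics/w2.png

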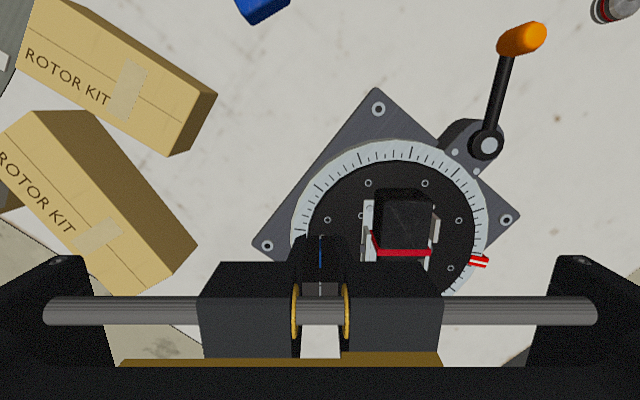

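The knob is seen just ahead of the fingers (about 320,255), and the camera is well to the side. Next I'll work out the push arc.

```bash
python3 - <<'E'
from h import *
C=np.array([.545,.0068]); T0=np.array([.628,.018])
for f in (41.5,45,50,55,60,65,70,75,80,85,90,95,100,105,110,115,118.5):
    a=np.radians(f); e=np.array([np.cos(a),np.sin(a)]); t=np.array([-e[1],e[0]])
    print(f,((C+.07*e-.019*t-T0)/.25).round(3),round((f-41.5)/120,3))
E
```

```text
41.5 [-0.072  0.084] 0.0
45 [-0.08   0.099] 0.029
50 [-0.094  0.121] 0.071
55 [-0.109  0.141] 0.113
60 [-0.126  0.16 ] 0.154
65 [-0.145  0.177] 0.196
70 [-0.165  0.192] 0.237
75 [-0.186  0.206] 0.279
80 [-0.209  0.218] 0.321
85 [-0.232  0.228] 0.362
90 [-0.256  0.235] 0.404
95 [-0.281  0.241] 0.446
100 [-0.306  0.244] 0.487
105 [-0.331  0.245] 0.529
110 [-0.356  0.244] 0.571
115 [-0.381  0.241] 0.613
118.5 [-0.399  0.238] 0.642
```

Call:
servo_tool --targets '[[[0, 0, -0.12], [0, 0, 0], 0], [[0, 0, -0.24], [0, 0, 0], 0], [[0, 0, -0.35], [0, 0, 0], 0], [[0, 0, -0.35], [0, 0, 0], 0], [[0, 0, -0.35], [0, 0, 0], 0]]'

```text
time_s: 4.97
eef_pos: [0.6271, 0.0185, 0.0755]
eef_rot: [0.912, -0.41, -0.001, 0.001]
contact_force: [0.0, 0.6, -0.4]
gripper_width: 0.0004
finger_force: 0.0
```

Call:
servo_tool --targets '[[[-0.04, 0.05, 0.008], [0, 0, 0], 0], [[-0.072, 0.084, 0.008], [0, 0, 0], 0], [[-0.08, 0.099, 0.008], [0, 0, 0.029], 0], [[-0.094, 0.121, 0.008], [0, 0, 0.071], 0], [[-0.109, 0.141, 0.008], [0, 0, 0.113], 0], [[-0.126, 0.16, 0.008], [0, 0, 0.154], 0], [[-0.145, 0.177, 0.008], [0, 0, 0.196], 0], [[-0.165, 0.192, 0.008], [0, 0, 0.237], 0], [[-0.186, 0.206, 0.008], [0, 0, 0.279], 0]]'

```text
time_s: 5.72
eef_pos: [0.5835, 0.071, 0.0806]
eef_rot: [0.992, -0.128, 0.003, -0.0]
contact_force: [2.2, -1.9, -0.5]
gripper_width: 0.0005
finger_force: 1.5
```

```bash
cat >> h.py <<'E'
C=np.array([.545,.0068])
def knob():
    for n in("top","side"):
        c,im=snap(n,"k_%s_%d"%(n,read_state()["time_s"]*100))
        for p,a in blob(im,(100,120,60),(125,255,255),(265,140,340,265)): q=onz(c,*p,.07)[:2]; print(n,p,a,q,np.linalg.norm(q-C),np.degrees(np.arctan2(*(q-C)[::-1])))
    print(read_state()["eef_pos"],read_state()["joints"][6])
E
python3 -c "from h import *; knob()"
```

```text
side [283.8 237.5] 54 [0.55954084 0.07347636] 0.068243482659372 77.69750309056961
[0.58242925 0.07169905 0.08020471] -2.0729844982198427
```

The table turns as planned, with the knob at about 77°. Continuing to about 10° short.

Call:
servo_tool --targets '[[[-0.023, 0.012, 0], [0, 0, 0.042], 0], [[-0.046, 0.022, 0], [0, 0, 0.083], 0], [[-0.07, 0.029, 0], [0, 0, 0.125], 0], [[-0.095, 0.035, 0], [0, 0, 0.167], 0], [[-0.12, 0.038, 0], [0, 0, 0.208], 0], [[-0.145, 0.039, 0], [0, 0, 0.25], 0], [[-0.155, 0.039, 0], [0, 0, 0.267], 0], [[-0.155, 0.039, 0], [0, 0, 0.267], 0]]'

```text
time_s: 6.48
eef_pos: [0.5442, 0.0813, 0.0797]
eef_rot: [0.989, 0.148, 0.002, 0.0]
contact_force: [1.8, -0.3, 1.3]
gripper_width: 0.0008
finger_force: 0.7
```

```bash
python3 - <<'E'
from h import *
knob()
im=cv2.imread(sorted(__import__("glob").glob("pics/k_side*"),key=__import__("os").path.getmtime)[-1])
cv2.imwrite("pics/s3c.png",cv2.resize(im[165:275,240:355],None,fx=5,fy=5,interpolation=cv2.INTER_CUBIC))
E
```

```text
[0.54414989 0.08132619 0.07930273] -1.6794323393230952
```

View pics/s3c.png

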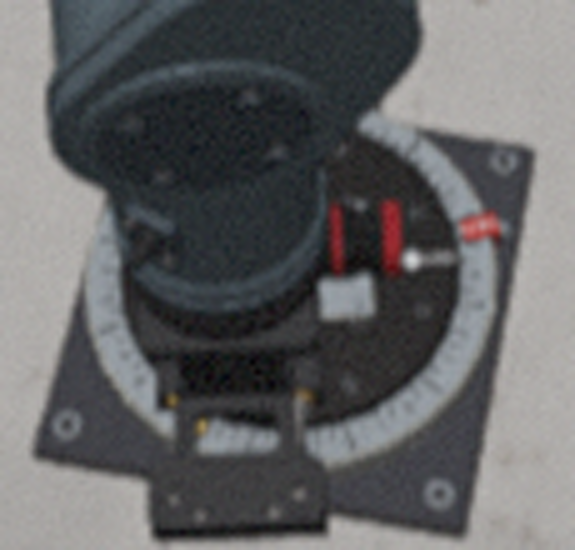

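The index is visible in the side view, short of the clip: diamond at crop (412,259), line end (455,258), clip line about (468,228)–(498,224). Now the angles, plus a wrist look.

```bash
python3 - <<'E'
from h import *
c=calibration("side"); f=lambda x,y,z:onz(c,240+(x+.5)/5-.5,165+(y+.5)/5-.5,z)[:2]
for n,p in(("dia",f(412,259,.044)),("end",f(456,258,.044)),("clin",f(468,228,.041)),("clout",f(498,224,.041)),):
    v=p-C; print(n,p,np.linalg.norm(v),np.degrees(np.arctan2(v[1],v[0]))%360)
c,im=snap("wrist","w3"); print(c)
E
```

```text
dia [ 0.4927644  -0.01008883] 0.054898002850246784 197.91707142639368
end [ 0.47283869 -0.01572568] 0.07559537180919171 197.33613201147517
clin [ 0.47126906 -0.03392744] 0.08423168102256395 208.91534622645668
clout [ 0.45792441 -0.03953615] 0.09863669845216888 208.01909883889368
{'fx': 279.751142983846, 'fy': 279.751142983846, 'cx': 319.6774854672367, 'cy': 196.15098782964674, 'position': array([0.61951233, 0.10564754, 0.2013094 ]), 'orientation': array([ 0.79358753, -0.58859713, -0.09207433,  0.12367123])}
```

View pics/w3.png

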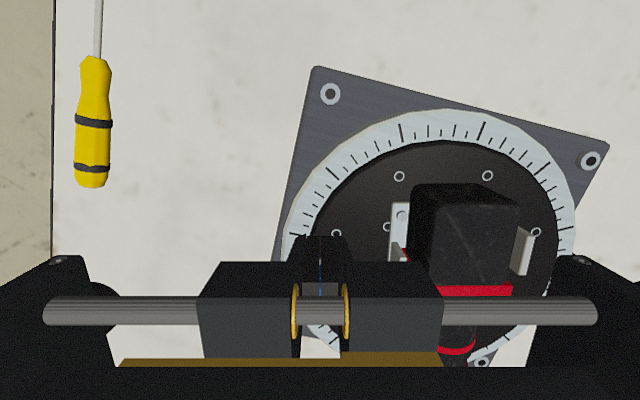

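The wrist view can't see the index; the side view can. About 10.8° remain, so I'll push 8.5° and look again.

Call:
servo_tool --targets '[[[-0.014, -0.001, 0], [0, 0, 0.022], 0], [[-0.028, -0.002, 0], [0, 0, 0.045], 0], [[-0.043, -0.005, 0], [0, 0, 0.071], 0], [[-0.043, -0.005, 0], [0, 0, 0.071], 0], [[-0.043, -0.005, 0], [0, 0, 0.071], 0]]'

```text
time_s: 7.05
eef_pos: [0.5326, 0.0801, 0.0784]
eef_rot: [0.975, 0.221, 0.0, -0.0]
contact_force: [2.5, 0.9, 1.2]
gripper_width: 0.0005
finger_force: 0.8
```

```bash
python3 - <<'E'
from h import *
ims=[read_camera("side").astype(float) for _ in range(6)]; im=np.mean(ims,0).astype(np.uint8)
cv2.imwrite("pics/s4.png",im[:,:,::-1])
cv2.imwrite("pics/s4c.png",cv2.resize(im[195:235,305:350,::-1],None,fx=12,fy=12,interpolation=cv2.INTER_CUBIC))
E
```

```text
(no output)
```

View pics/s4c.png

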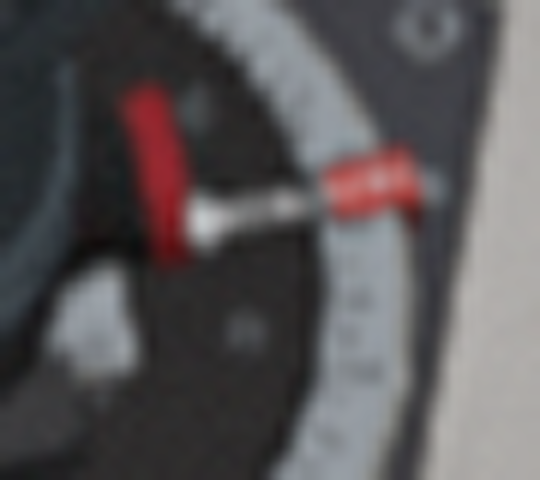

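The index line runs from (207,222) to about (310,202), almost meeting the clip line at about (332,193)–(410,178). Computing the angles.

```bash
python3 - <<'E'
from h import *
c=calibration("side"); f=lambda x,y,z:onz(c,305+(x+.5)/12-.5,195+(y+.5)/12-.5,z)[:2]
for n,p in(("dia",f(207,222,.044)),("mid",f(265,211,.044)),("end",f(310,202,.044)),("clin",f(332,193,.041)),("clmid",f(370,185.5,.041)),("clout",f(410,178,.041)),):
    v=p-C; print(n,p,np.linalg.norm(v),np.degrees(np.arctan2(v[1],v[0]))%360)
# subpixel: red clip centroid, bright diamond/line per column
im=cv2.imread("pics/s4.png")[:,:,::-1].copy()
for p,a in blob(im,(0,110,110),(8,255,255),(331,203,342,216))+blob(im,(172,110,110),(180,255,255),(331,203,342,216)): print("red",p,a,onz(c,*p,.041)[:2], np.degrees(np.arctan2(*(onz(c,*p,.041)[:2]-C)[::-1]))%360)
g=im.min(2).astype(float)
for u in range(321,341):
    col=g[205:217,u]; w=np.clip(col-np.percentile(col,50)-10,0,None); 
    if u>330:w[5:][::1]*=1
    v=205+(w*np.arange(12)).sum()/max(w.sum(),1); q=onz(c,u,v,.044 if u<332 else .041)[:2]-C
    print(u,round(v,2),int(w.max()),round(np.linalg.norm(q),4),round(np.degrees(np.arctan2(q[1],q[0]))%360,1))
E
```

```text
dia [ 0.49538244 -0.01848566] 0.05568902321376101 207.00389595197055
mid [ 0.48489956 -0.02365625] 0.06737689640726198 206.87388020649297
end [ 0.47677379 -0.02777553] 0.07648714030901448 206.87488056673845
clin [ 0.47329151 -0.03224605] 0.08164986928264832 208.568768594379
clmid [ 0.46637993 -0.03572656] 0.08938469778648969 208.40950024558367
clout [ 0.45907319 -0.03931086] 0.09751732161371961 208.21931987107584
red [336.2 211.1] 11 [ 0.4638134 -0.0333719] 206.32664026113147
321 212.84 117 0.054 208.0
322 213.0 122 0.0562 207.0
323 212.8 108 0.0586 207.0
324 212.5 79 0.0611 207.2
325 212.21 67 0.0636 207.4
326 212.05 63 0.066 207.3
327 211.78 63 0.0684 207.4
328 211.0 81 0.0713 208.6
329 209.35 50 0.0748 211.4
330 206.74 34 0.0794 215.7
331 206.29 34 0.0821 215.9
332 205.85 18 0.0854 216.9
333 209.82 18 0.084 209.7
334 209.91 16 0.0863 209.1
335 212.98 19 0.0868 203.5
336 214.11 26 0.0886 201.4
337 214.69 33 0.0908 200.3
338 214.53 34 0.0932 200.4
339 210.7 20 0.0973 206.1
340 209.92 39 0.1001 207.0
```

About 1.3° (1.9 mm) remain. A final nudge, then back off and up.

Call:
servo_tool --targets '[[[-0.003, -0.001, 0], [0, 0, 0.005], 0], [[-0.006, -0.001, 0], [0, 0, 0.01], 0], [[-0.006, -0.001, 0], [0, 0, 0.01], 0], [[-0.006, -0.001, 0], [0, 0, 0.01], 0], [[0.02, 0.03, 0], [0, 0, 0.01], 0], [[0.06, 0.06, 0.05], [0, 0, 0.01], 0], [[0.06, 0.06, 0.2], [0, 0, 0.01], 0], [[0.06, 0.06, 0.38], [0, 0, 0.01], 0], [[0.06, 0.06, 0.38], [0, 0, 0.01], 0]]'

```text
time_s: 8.1
eef_pos: [0.5502, 0.0969, 0.179]
eef_rot: [0.973, 0.233, 0.004, -0.0]
contact_force: [1.1, 0.2, 0.1]
gripper_width: 0.0006
finger_force: 0.0
```

Call:
servo_tool --targets '[[[0.39, -0.99, 0], [0, 0, -0.225], 0], [[0.39, -0.99, 0], [0, 0, -0.225], 0], [[0.39, -0.99, 0], [0, 0, -0.225], 0], [[0.39, -0.99, 0], [0, 0, -0.225], 0], [[0.39, -0.99, 0], [0, 0, -0.225], 0], [[0.39, -0.99, 0], [0, 0, -0.225], 0], [[0.39, -0.99, 0], [0, 0, -0.225], 0], [[0.39, -0.99, 0], [0, 0, -0.225], 0], [[0.39, -0.99, 0], [0, 0, -0.225], 0]]'

```text
time_s: 8.85
eef_pos: [0.6441, -0.1526, 0.1722]
eef_rot: [1.0, -0.002, -0.001, -0.0]
contact_force: [-0.3, 0.6, 0.2]
gripper_width: 0.0002
finger_force: 0.0
```

```bash
python3 - <<'E'
from h import *
t=[]
for n,b in(("top",(265,135,410,235)),("side",(245,160,355,275))):
    im=np.mean([read_camera(n).astype(float) for _ in range(6)],0).astype(np.uint8)
    cv2.imwrite(f"pics/{n}5.png",im[:,:,::-1])
    c=calibration(n)
    for nm,lo,hi,z in(("knob",(100,120,60),(125,255,255),.07),("grip",(8,150,100),(18,255,255),.067)):
        for p,a in blob(im,lo,hi,(245,120,420,270)): q=onz(c,*p,z)[:2]; print(n,nm,p,a,q,np.linalg.norm(q-C),np.degrees(np.arctan2(*(q-C)[::-1])))
    u,v=map(int,proj(c,[.475,-.03,.044])); cv2.circle
    t.append(cv2.resize(im[v-20:v+20,u-20:u+20,::-1],None,fx=10,fy=10,interpolation=cv2.INTER_CUBIC)); print(n,u-20,v-20)
cv2.imwrite("pics/c5.png",np.hstack(t)); s=read_state(); print(s["time_s"],s["eef_pos"],s["eef_rot"])
E
```

```text
top knob [286.5 193.8] 64 [0.51538313 0.0656663 ] 0.06589689390164571 116.70792283033008
top grip [390.4 157.5] 44 [ 0.6002047  -0.17347653] 0.18853961028376895 -72.97424170173306
top 308 191
side knob [303.5 239.3] 77 [0.51596681 0.06676674] 0.06662534092953218 115.83416766302409
side grip [296.1 146.5] 29 [ 0.60070912 -0.17186343] 0.18714733669538763 -72.6819777580802
side 311 190
9.45 [ 0.64463424 -0.15233279  0.17326493] [ 9.99999486e-01 -1.01319311e-03 -1.76692639e-05  1.72868452e-05]
```

View pics/c5.png

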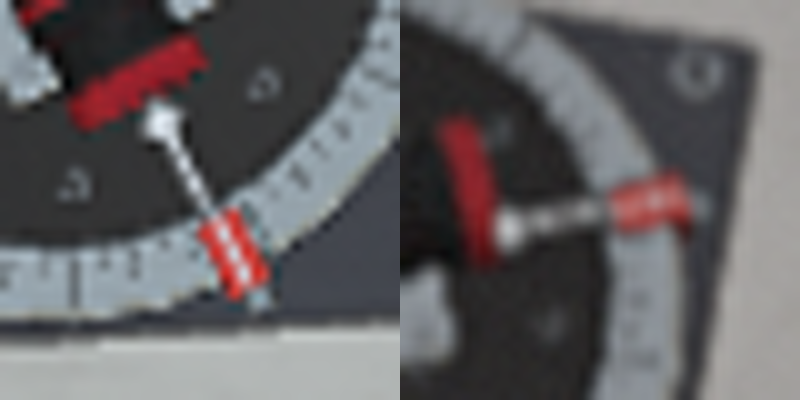

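In the top crop the index line runs from (160,122) to (210,215) straight into the clip line, about (222,224) to (248,285). The side view agrees.

```bash
python3 - <<'E'
from h import *
for n,x0,y0,pts in(("top",308,191,[(160,122,.044),(185,168,.044),(210,215,.044),(222,224,.041),(235,253,.041),(248,285,.041)]),("side",311,190,[(108,229,.044),(160,219,.044),(200,211,.044),(215,204,.041),(250,198,.041),(285,192,.041)])):
    c=calibration(n)
    for x,y,z in pts:
        q=onz(c,x0+(x+.5)/10-.5,y0+(y+.5)/10-.5,z)[:2]-C; print(n,round(np.linalg.norm(q),4),round(np.degrees(np.arctan2(q[1],q[0]))%360,1))
E
```

```text
top 0.0555 207.6
top 0.0678 207.8
top 0.0804 207.9
top 0.0836 208.9
top 0.0911 208.6
top 0.0992 208.0
side 0.055 208.8
side 0.0676 208.4
side 0.0774 208.2
side 0.0818 209.8
side 0.0903 209.4
side 0.0988 209.0
```

The residual is about 0.8° (1.1 mm), well inside tolerance. Descending on the far side of the lever and pushing it back.

Call:
servo_tool --targets '[[[0.01, -0.08, -0.14], [0, 0, 0], 0], [[0.01, -0.08, -0.28], [0, 0, 0], 0], [[0.01, -0.08, -0.395], [0, 0, 0], 0], [[0.01, -0.08, -0.395], [0, 0, 0], 0], [[0.01, -0.08, -0.395], [0, 0, 0], 0]]'

```text
time_s: 9.87
eef_pos: [0.6462, -0.1721, 0.0735]
eef_rot: [1.0, -0.001, -0.001, -0.0]
contact_force: [0.1, -1.1, 1.0]
gripper_width: 0.0005
finger_force: 0.0
```

Call:
servo_tool --targets '[[[-0.06, 0, 0], [0, 0, 0], 0], [[-0.11, -0.01, 0], [0, 0, 0], 0], [[-0.14, -0.028, 0], [0, 0, 0], 0], [[-0.17, -0.043, 0], [0, 0, 0], 0], [[-0.2, -0.057, 0], [0, 0, 0], 0], [[-0.23, -0.065, 0], [0, 0, 0], 0], [[-0.26, -0.069, 0], [0, 0, 0], 0], [[-0.29, -0.071, 0], [0, 0, 0], 0], [[-0.32, -0.071, 0], [0, 0, 0], 0], [[-0.35, -0.068, 0], [0, 0, 0], 0], [[-0.38, -0.06, 0], [0, 0, 0], 0]]'

```text
time_s: 10.78
eef_pos: [0.5515, -0.1876, 0.0744]
eef_rot: [1.0, -0.001, 0.0, 0.0]
contact_force: [2.8, -2.2, -0.1]
gripper_width: 0.0003
finger_force: 1.2
```

Call:
servo_tool --targets '[[[-0.02, 0.006, 0], [0, 0, 0], 0], [[-0.04, 0.014, 0], [0, 0, 0], 0], [[-0.055, 0.022, 0], [0, 0, 0], 0], [[-0.065, 0.026, 0], [0, 0, 0], 0], [[-0.065, 0.026, 0], [0, 0, 0], 0]]'

```text
time_s: 11.2
eef_pos: [0.5351, -0.1802, 0.0743]
eef_rot: [1.0, -0.001, -0.001, -0.0]
contact_force: [0.1, -0.2, 0.7]
gripper_width: 0.0005
finger_force: 0.1
```

Call:
servo_tool --targets '[[[-0.006, 0.003, 0], [0, 0, 0], 0], [[-0.01, 0.004, 0], [0, 0, 0], 0], [[-0.01, 0.004, 0], [0, 0, 0], 0]]'

```text
time_s: 11.45
eef_pos: [0.5335, -0.1796, 0.0744]
eef_rot: [1.0, -0.001, 0.0, -0.0]
contact_force: [2.2, -0.0, 0.1]
gripper_width: 0.0003
finger_force: 0.9
```

Call:
servo_tool --targets '[[[-0.006, 0.003, 0], [0, 0, 0], 0], [[-0.01, 0.004, 0], [0, 0, 0], 0], [[-0.01, 0.004, 0], [0, 0, 0], 0]]'

```text
time_s: 11.7
eef_pos: [0.532, -0.1789, 0.0746]
eef_rot: [1.0, -0.001, 0.001, 0.0]
contact_force: [4.8, -0.9, -3.2]
gripper_width: 0.0008
finger_force: 2.5
```

```bash
cat >> h.py <<'E'
def chk():
    P=np.array([.553,-.1123])
    for n in("top","side"):
        c,im=snap(n,"f_"+n)
        for nm,lo,hi,z,O in(("knob",(100,120,60),(125,255,255),.07,C),("grip",(8,150,100),(18,255,255),.067,P)):
            for p,a in blob(im,lo,hi,(245,120,420,270)): q=onz(c,*p,z)[:2]; print(n,nm,p,a,q,np.linalg.norm(q-O),np.degrees(np.arctan2(*(q-O)[::-1])))
E
python3 -c "from h import *; chk()"
```

```text
top knob [286.5 193.8] 61 [0.51538313 0.0656663 ] 0.06589689390164571 116.70792283033008
side knob [303.5 239.3] 77 [0.51596681 0.06676674] 0.06662534092953218 115.83416766302409
side grip [331.9 152.3] 15 [ 0.50947934 -0.1770493 ] 0.07801614846024647 -123.90666959131245
```

The table hasn't moved. Retreating from the lever and checking its angle against the start picture.

Call:
servo_tool --targets '[[[-0.006, 0.003, 0], [0, 0, 0], 0], [[-0.006, 0.003, 0], [0, 0, 0], 0], [[0.08, -0.02, 0], [0, 0, 0], 0], [[0.12, -0.02, 0.1], [0, 0, 0], 0], [[0.12, -0.02, 0.25], [0, 0, 0], 0], [[0.5, -0.2, 0.45], [0, 0, 0], 0], [[0.5, -0.2, 0.45], [0, 0, 0], 0], [[0.5, -0.2, 0.45], [0, 0, 0], 0], [[0.5, -0.2, 0.45], [0, 0, 0], 0], [[0.5, -0.2, 0.45], [0, 0, 0], 0]]'

```text
time_s: 12.63
eef_pos: [0.6561, -0.2293, 0.1869]
eef_rot: [1.0, -0.001, -0.0, -0.0]
contact_force: [-0.1, 0.3, 0.1]
gripper_width: 0.0006
finger_force: 0.0
```

```bash
python3 - <<'E'
from h import *
chk(); im=cv2.imread("pics/f_top.png"); cv2.imwrite("pics/fc.png",cv2.resize(im[135:235,265:410],None,fx=5,fy=5,interpolation=cv2.INTER_CUBIC)); print(read_state()["contact_force"],read_state()["time_s"])
E
```

```text
top knob [286.5 193.8] 61 [0.51538313 0.0656663 ] 0.06589689390164571 116.70792283033008
top grip [392.6 195.4] 50 [ 0.51255119 -0.17818557] 0.07731115231203657 -121.5468105119258
side knob [303.5 239.4] 79 [0.51590373 0.06699702] 0.06686011196912964 115.7968281218003
side grip [330.5 152.3] 30 [ 0.51285931 -0.17618567] 0.07544967660149832 -122.14200005175255
[-1.30140826  0.13354918 -0.03547629] 12.7333
```

View pics/fc.png

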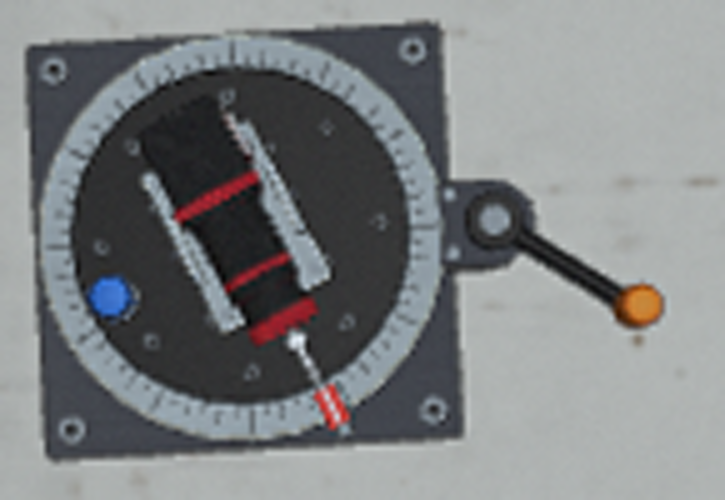

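The index line runs into the clip line, and the lever is back slightly past its starting angle, at the stop. The arm is clear. Handing in.

```bash
python3 -c "from bench import *; print(finish_job())"
```

```text
the job is handed in; nothing more can be done
None
```

The job is handed in: the table's index line is about 1 mm from the clip line by the camera images, the clamp lever is pushed back to its stop, and the arm is clear of everything; the hand-in returned no verdict.

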